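Index the tube carousel three places

TASK

Move the tube carousel on by three places: give its feed lever exactly three full strokes, pushing the black upright handle each time right up to its stop and letting it spring all the way back. Work it by the lever only, without touching the carousel or its tubes, leave the small tally counter where it stands, and let go of the lever at the end.

Things in the scene. Friction and masses are not known exactly. Their poses are not given: they have to be found in the camera images.
- lever_handle (a point): Middle of the black upright handle, a round post 18 mm thick, from 27 to 96 mm above the bench (this point: 66 mm). It stands at the end of a flat arm, 120 mm from the carousel's vertical axis, on the device's right side. x axis: straight away from the carousel's axis; y axis: direction of the working stroke (anticlockwise from above, roughly away from the robot); z up. They turn with the lever.
- feed_lever (a joint): Angle of the lever about the carousel's vertical axis, rad: 0 at its rest stop, 0.733 (42 degrees, the handle moving 86 mm in a straight line from end to end) at its end stop. A spring brings it back by itself when it is let go. At the handle about 2 to 5 N moves it; at the end stop it is rigid.
- carousel (a joint): Angle turned by the carousel, rad, anticlockwise from above, 0 at the start. The first 12 degrees of a stroke are idle, then the lever carries it along: a full stroke to the end stop moves it one place, 30 degrees (0.524 rad). It stays put while the lever springs back; a new stroke counts only once the lever is fully back.
- indexer: The tube carousel, fixed to the bench; origin on its axis at bench height. Round grey base 196 mm wide; toothed steel wheel 136 mm wide, up to 38 mm high; white tube block 108 mm wide, top at 68 mm, with 12 places, four tubes held fast in it 41 mm from the axis, tops at 120 mm. A steel pointer 81 mm high on the robot's side, where the leading tube stands after three strokes.
- tally_counter: Small light-coloured hand tally counter, 28 x 48 mm and 50 mm high, standing loose on the bench to the right of the device: a bystander, not to be used. The origin is the centre of its underside.
Things that resemble listed ones, but are neither listed nor needed, are in the scene too. There is more than one size of the indexer; the one meant has the size given above.

How it is judged (in metres and radians):
On the way, in this order (a step that is already met when the one before it is completed fails the run):
1. first stroke done: carousel one place on, lever back at rest (value of joint carousel between 0.38 and 0.67 rad and value of joint feed_lever below 0.1 rad), for 0.05 s.
2. second stroke done: carousel two places on, lever back at rest (value of joint carousel between 0.9 and 1.19 rad and value of joint feed_lever below 0.1 rad), for 0.05 s.
At the end, for the whole second after the job is handed in: The carousel has turned on by three places (90 degrees, within 8 degrees), and the lever is back at rest (within about 4.5 degrees) (value of joint carousel between 1.43 and 1.71 rad and value of joint feed_lever below 0.08 rad); the robot touches nothing.
It fails at once if the robot touched the carousel or its tubes (contact force between carousel and the fingers above 1 N or contact force between carousel and the arm above 1 N).
It fails at once if the tally counter was shifted by more than 20 mm (distance of tally_counter from where it was at the start of the episode above 0.02 m).
It also fails if it takes over 40 s, if anything falls off the work surface, if the arm or the gripper's body presses on something with over 40 N, if the wrist force passes 120 N, or if a joint passes its speed limit or range.

ROBOT

A 6-joint arm with a two-finger parallel gripper is mounted at the origin on a cart in front of the work surface, level with it; the furniture and walls round the work are solid. World frame = base frame: x ahead of the robot, y to its left, z up, the work surface at z = 0. Lengths are in m, angles in degrees, forces in N, time in s.
With the tool pointing down it reaches from about 0.3 to 0.75 m from the base axis. Payload 8.5 kg.
Tool frame: the origin (TCP) lies between the finger pads; the fingertips stand ahead of it and the grasp point (between the pads) lies 8 mm behind it (env.tcp_to_tips is the z of the fingertips in the tool frame, in m); z points along the fingers, x is the direction in which the jaws open and shut, and the axes are right-handed (so a half turn about z gives the same grasp; the last joint's range is limited). The gripper opens to 85 mm and grips with 20 to 120 N. Pads are 22 mm wide; open, the fingers measure 114 mm over their backs; the gripper's body (76 mm by 85 mm) begins 54 mm behind the grasp point. The pads swing forward as they close: fully open they stand 13 mm farther back than shut.
Start: joints at [-89.399, 21.807, 74.336, -0, 83.858, -12.336], TCP at [0.123, -0.536, 0.242] pointing down, gripper open.
Joint ranges: [-178.18, 178.18], [-50.72, 133.34], [12.68, 142.11], [-81.47, 261.47], [9.98, 163.14], [-165.26, 165.26]. Speed limits (degrees/s): [136.94, 136.94, 180, 180, 180, 180].

INTERFACE

Orientations are given as a 3x3 rotation matrix whose columns are the frame's x, y, z axes.
In Python, from rig import observe, viewer, env gives the robot as it stands.
- The arm moves only by the tool jog_arm, never from a script. Its arguments are lists of equal length, an entry for each row: "dr": the turn, a rotation vector about the tool's x, y, z in rad, a list of three; "slide": the shift along the tool's x, y, z in m, a list of three; "gripper": the opening, from -1 (shut) to 1 (fully open), so that 0 is half open. In form: {"dr": [[rx, ry, rz], ...], "slide": [[dx, dy, dz], ...], "gripper": [gripper, ...]}. A call has exactly 10 rows; each row shifts and turns the commanded pose from where the row before left it, along the tool's axes as they then stand; what a row does not reach is not made up. A row lasts 1/10 s, in which the tool goes at most 50 mm and 8.59 degrees, less where a joint would pass 70% of its speed; a pose out of reach is approached as far as the arm can. A call is refused whole if a number of a shift passes 0.05 or a number of a turn 0.15, either way. A call with a gripper value outside its range is refused whole. The fingers move at their own pace and stop on an object; "force" is the grip in N (left out, the last holds). Time passes only in rows, so rows that do not move let the fingers close, or fill a call up. It gives the time, the measured TCP pose, the force and the opening at its end, in the units of the state.
- observe(): the state, without advancing time (a new reading comes with each control period).
- viewer.get_image(name): name is "scene" or "side" or "wrist"; returns a dict with "pixels" (420x560x3 uint8, blue, green, red), "camera_matrix" (3x3 intrinsics, pixels), "R" (3x3) and "t" (3): a world point X has camera coordinates R X + t. Camera axes: x right, y down, z forward; pixel columns grow to the right and rows downward; lengths in m; the calibration is good to about 2 mm. A picture is of the moment at which its call begins. There is no depth.
- env.close_job(): hands the job in, once; it reports no verdict.
The state is a dict: "time_s": time; "q": joint angles; "qvel": joint speeds; "joint_efforts": joint torques, N m; "position": TCP position; "tool_rot": TCP orientation; "ft_force": force on the tool from outside, world axes, zero at the start; "wrist_torque": the same for the moment, N m; "grip_width": finger opening in m.
Only numpy, scipy, OpenCV 4.12 (cv2) and the standard library are available. Lean on these libraries where they do the work, as an engineer would, in place of code of your own. Each camera call takes 0.05 s, during which the arm holds its last target.

## Working session

There is one attempt and no reset: what is moved stays moved. The work goes in short steps, Python scripts to look and compute and a tool call to move; the robot and the scene stay as the last step left them, time stands still between calls to the robot, and variables do not carry over. Pictures are saved under pics/ and viewed, and the job is handed in when it is done.

Besides the shell and the picture viewer there is one more tool, called after "Call:" as name(argument=value, ...) on one line, values as JSON. jog_arm: Moves the arm, as the interface text tells. Its arguments: {"type":"object","properties":{"dr":{"type":"array","items":{"type":"array","items":{"type":"number"}}},"slide":{"type":"array","items":{"type":"array","items":{"type":"number"}}},"gripper":{"type":"array","items":{"type":"number"}},"force":{"type":"number"}},"required":["dr","slide","gripper"]}

```bash
mkdir -p pics
cat > h.py <<'E'
import numpy as np,cv2
from rig import observe, viewer, env
def snap(n,f):
    d=viewer.get_image(n); cv2.imwrite('pics/'+f,d['pixels']); np.savez('pics/'+f+'.npz',**{k:np.array(v) for k,v in d.items()}); return d
def load(f): return np.load('pics/'+f+'.npz')
def ray(d,u,v,z):
    K,R,t=np.array(d['camera_matrix']),np.array(d['R']),np.array(d['t']); c=-R.T@t; w=R.T@np.linalg.solve(K,[u,v,1]); return c+w*(z-c[2])/w[2]
def proj(d,X):
    K,R,t=np.array(d['camera_matrix']),np.array(d['R']),np.array(d['t']); p=K@(R@np.array(X)+t); return p[:2]/p[2]
E
python3 - <<'E'
from h import *
for n in ['scene','side','wrist']:
    d=snap(n,n+'0.png'); print(n,-d['R'].T@d['t'],d['R'][2])
s=observe(); print(s['position'],s['tool_rot'],s['time_s'],env.tcp_to_tips)
E
```

```text
scene [-0.24317298  0.55881735  0.5992557 ] [ 0.66254962 -0.58689357 -0.46538579]
side [ 0.42804842 -0.97980187  0.77571117] [ 0.0800243   0.77552395 -0.62622577]
wrist [ 0.1963055  -0.51925035  0.3737907 ] [-0.28554332 -0.0644416  -0.95619679]
[ 0.12312642 -0.535844    0.24186326] [[ 2.23914002e-01 -9.74608905e-01 -3.87676301e-05]
 [-9.74608346e-01 -2.23913916e-01  1.06324041e-03]
 [-1.04492419e-03 -2.00291160e-04 -9.99999434e-01]] 0.15 0.011
```

View pics/scene0.png

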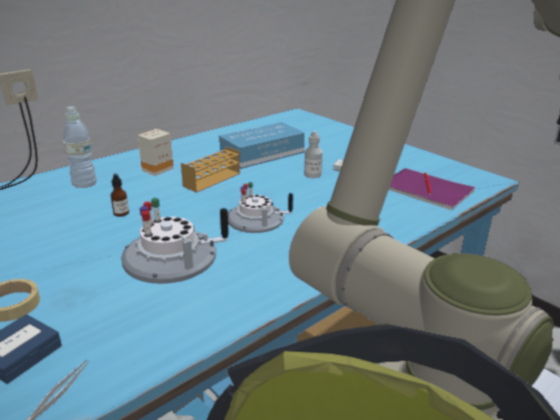

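View pics/side0.png

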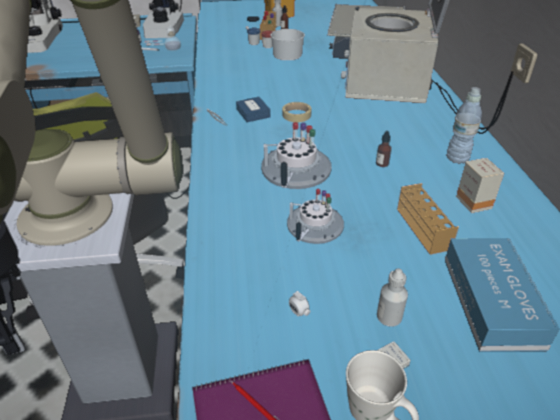

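View pics/wrist0.png

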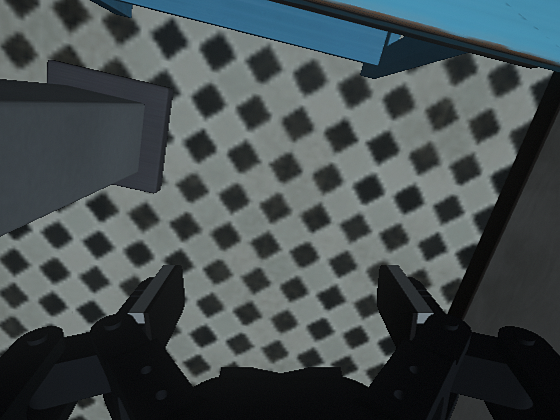

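The larger carousel is at scene (170,250) and side (296,165). The smaller one, at scene (257,212) and side (316,220), is a decoy. The white item at side (300,302) is probably the counter. I'll measure these next.

Run:
```python
from h import *
a=load('scene0.png');b=load('side0.png')
A=cv2.resize(a['pixels'][180:290,110:310],None,fx=4,fy=4,interpolation=cv2.INTER_CUBIC)
B=cv2.resize(b['pixels'][115:325,240:360],None,fx=4,fy=4,interpolation=cv2.INTER_CUBIC)
cv2.imwrite('pics/zA.png',A);cv2.imwrite('pics/zB.png',B[:600]);cv2.imwrite('pics/zB2.png',B[500:])
for n,d,roi in [('scene',a,(115,200,220,285)),('side',b,(255,115,335,190)),('side small',b,(283,185,348,243))]:
    x0,y0,x1,y1=roi
    hsv=cv2.cvtColor(d['pixels'],cv2.COLOR_BGR2HSV)[y0:y1,x0:x1]
    m=(hsv[...,1]<110).astype(np.uint8)
    nc,l,s,c=cv2.connectedComponentsWithStats(m); k=1+np.argmax(s[1:,4])
    cs,_=cv2.findContours((l==k).astype(np.uint8),0,2); p=max(cs,key=cv2.contourArea)[:,0]+[x0,y0]
    W=np.array([ray(d,u,v,0.0) for u,v in p])[:,:2]
    # lower extents are base; fit circle on points on camera side
    cam=-d['R'].T@d['t']; 
    lo=p[:,1]>np.percentile(p[:,1],45)
    P=W[lo]
    for it in range(6):
        M=np.c_[2*P,np.ones(len(P))]; x=np.linalg.lstsq(M,(P**2).sum(1),rcond=None)[0]; r=np.sqrt(x[2]+x[0]**2+x[1]**2)
        e=abs(np.hypot(*(P-x[:2]).T)-r); P=P[e<max(0.003,2*np.median(e))]
    print(n,s[k],x[:2],r,len(P),np.median(e))
for u,v in [(284,174)]: print('handle side ~',ray(b,u,v,.066))
print('handle scene ~',ray(a,224,223,.066))
print('white', ray(b,300,310,0))
```

```text
scene [   5    0  100   85 5229] [0.60216893 0.12642364] 0.10221009831305485 54 0.0011207998387840479
side [   5    0   73   75 3489] [0.59760041 0.13525665] 0.1025860462661081 43 0.0010351320850033874
side small [   3    3   59   55 2253] [ 0.60946395 -0.10801841] 0.07119387157848912 39 0.0008477260999733283
handle side ~ [0.54845329 0.01180598 0.066     ]
handle scene ~ [0.54106266 0.02407448 0.066     ]
white [ 0.53474854 -0.36509292  0.        ]
```

View pics/zA.png

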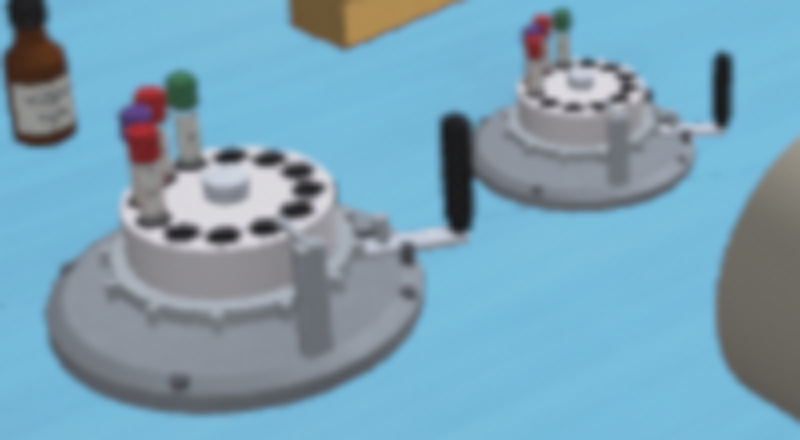

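View pics/zB.png

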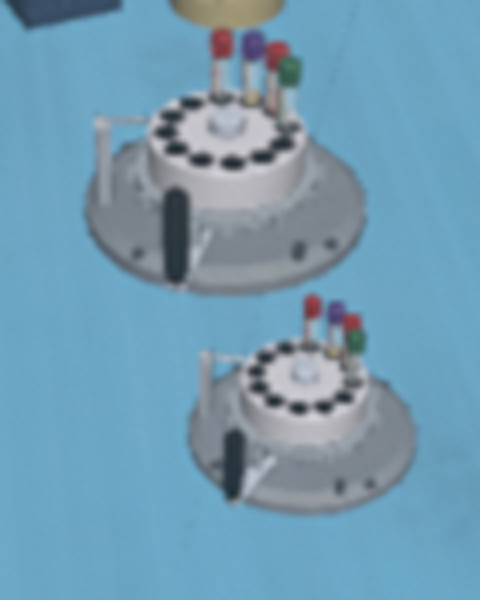

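View pics/zB2.png

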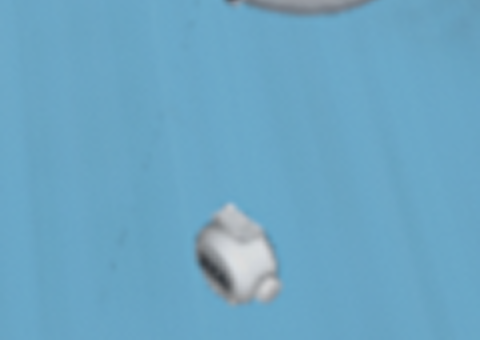

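The counter stands at about (0.535, -0.365), clear of the work. I'll triangulate the handle ends and the hub from both views.

```bash
cat >> h.py <<'E'
def tri(d1,p1,d2,p2):
    P=[np.array(d['camera_matrix'])@np.c_[d['R'],d['t']] for d in(d1,d2)]
    X=cv2.triangulatePoints(P[0],P[1],np.array(p1,float).reshape(2,1),np.array(p2,float).reshape(2,1))[:,0]; X=X[:3]/X[3]
    return X, np.linalg.norm(proj(d1,X)-p1), np.linalg.norm(proj(d2,X)-p2)
def dark(d,roi,th=75):
    x0,y0,x1,y1=roi; m=(d['pixels'][y0:y1,x0:x1].max(2)<th).astype(np.uint8)
    n,l,s,c=cv2.connectedComponentsWithStats(m); k=1+np.argmax(s[1:,4])
    return s[k]+np.array([x0,y0,0,0,0]), c[k]+[x0,y0]
E
python3 - <<'E'
from h import *
a=load('scene0.png');b=load('side0.png')
sa,ca=dark(a,(215,200,235,245));sb,cb=dark(b,(275,158,292,190))
print(sa,ca,sb,cb)
X,e1,e2=tri(a,ca,b,cb);print('handle',X,e1,e2)
H,e1,e2=tri(a,(110+225/4,180+170/4),b,(240+228/4,115+112/4));print('hub top',H,e1,e2)
print(ray(a,ca[0],ca[1],.0615),ray(b,cb[0],cb[1],.0615))
v=X-H;print(np.hypot(*v[:2]),np.degrees(np.arctan2(v[1],v[0])))
E
```

```text
[221 209   8  29 174] [224.09770115 222.29885057] [281 163   6  22 104] [283.35576923 173.25961538]
handle [0.54769716 0.01923775 0.06309978] 0.010283624993675015 0.009642675449916465
hub top [0.59739731 0.12803443 0.08115045] 0.3577909414518405 0.30419402652667377
[0.55002161 0.01763377 0.0615    ] [0.54798503 0.02151121 0.0615    ]
0.1196111291653177 -114.55172024785526
```

Checks pass: radius 0.1196 against the given 0.120, and handle mid-height 63 mm. Next: the chord direction, pointer clearance, and the first moves in tool axes.

Run:
```python
from h import *
a=load('scene0.png');b=load('side0.png')
C=np.array([.5977,.128]);print('pointer top',tri(a,(110+308/4,180+235/4),b,(240+102/4,115+122/4)))
print('pointer foot',ray(a,110+315/4,180+350/4,.012))
th=np.radians(-114.5);R=.12
h0=C+R*np.array([np.cos(th),np.sin(th)]);t1=th+.733;h1=C+R*np.array([np.cos(t1),np.sin(t1)])
c=(h1-h0);print(h0,h1,np.linalg.norm(c),np.degrees(np.arctan2(c[1],c[0])))
s=observe();T=s['tool_rot'];r=np.radians(16.5)
Rz=cv2.Rodrigues(np.array([0,0,r]))[0];T2=T@Rz;print(T2)
print(T2.T@(np.array([.500,.0185,.242])-s['position']))
```

```text
pointer top (array([0.51350813, 0.12979755, 0.08050729]), np.float64(0.4963524120202402), np.float64(0.4014669029945728))
pointer foot [0.51789696 0.12961523 0.012     ]
[0.54793681 0.01880465] [0.63378031 0.01355258] 0.08600401872607985 -3.5010968084553307
[[-6.21107200e-02 -9.98069265e-01 -3.87676301e-05]
 [-9.98068704e-01  6.21106438e-02  1.06324041e-03]
 [-1.05877970e-03  1.04731386e-04 -9.99999434e-01]]
[-5.76681433e-01 -3.41715261e-01  4.38048414e-04]
```

Call:
jog_arm(dr=[[0,0,0.0576],[0,0,0.0576],[0,0,0.0576],[0,0,0.0576],[0,0,0.0576],[0,0,0],[0,0,0],[0,0,0],[0,0,0],[0,0,0]], slide=[[0,0,0],[0,0,0],[0,0,0],[0,0,0],[0,0,0],[-0.03,-0.018,0],[-0.03,-0.018,0],[-0.03,-0.018,0],[-0.03,-0.018,0],[-0.03,-0.018,0]], gripper=[-1,-1,-1,-1,-1,-1,-1,-1,-1,-1])

```text
time_s: 1.15
position: [0.2228, -0.3905, 0.2422]
tool_rot: [[-0.062, -0.998, -0.0], [-0.998, 0.062, 0.0], [-0.0, 0.0, -1.0]]
ft_force: [0.6, -0.2, -0.4]
grip_width: 0.0003
```

Call:
jog_arm(dr=[[0,0,0],[0,0,0],[0,0,0],[0,0,0],[0,0,0],[0,0,0],[0,0,0],[0,0,0],[0,0,0],[0,0,0]], slide=[[-0.03,-0.018,0],[-0.03,-0.018,0],[-0.03,-0.018,0],[-0.03,-0.018,0],[-0.03,-0.018,0],[-0.03,-0.018,0],[-0.03,-0.018,0],[-0.03,-0.018,0],[-0.03,-0.018,0],[-0.03,-0.018,0]], gripper=[-1,-1,-1,-1,-1,-1,-1,-1,-1,-1])

```text
time_s: 2.15
position: [0.4211, -0.1023, 0.2423]
tool_rot: [[-0.062, -0.998, -0.0], [-0.998, 0.062, 0.0], [-0.0, 0.0, -1.0]]
ft_force: [0.7, -0.5, -0.4]
grip_width: -0.0
```

Run:
```python
from h import *
s=observe();T=s['tool_rot'];print(s['position'],T,s['time_s'],s['grip_width'],s['ft_force'],s['q'])
print(T.T@(np.array([.500,.0185,.20])-s['position']))
```

```text
[ 0.42112861 -0.10226706  0.24226274] [[-6.21338003e-02 -9.98067812e-01 -1.80862457e-04]
 [-9.98067828e-01  6.21337906e-02  5.88687549e-05]
 [-4.75173394e-05  1.84170739e-04 -9.99999982e-01]] 2.15 -3.118032100868149e-05 [ 0.74592906 -0.48479532 -0.39613863] [-2.93798948e+01  1.00378267e+01  9.13461808e+01 -2.18773340e-03
  7.86266771e+01  6.41828358e+01]
[-0.12543229 -0.07122306  0.04225558]
```

Call:
jog_arm(dr=[[0,0,0],[0,0,0],[0,0,0],[0,0,0],[0,0,0],[0,0,0],[0,0,0],[0,0,0],[0,0,0],[0,0,0]], slide=[[-0.025,-0.014,0],[-0.025,-0.014,0],[-0.025,-0.014,0],[-0.025,-0.014,0],[-0.025,-0.014,0],[0,0,0.025],[0,0,0.025],[0,0,0.025],[0,0,0.025],[0,0,0.02]], gripper=[-1,-1,-1,-1,-1,-1,-1,-1,-1,-1])

```text
time_s: 3.15
position: [0.4977, 0.0169, 0.1209]
tool_rot: [[-0.062, -0.998, -0.001], [-0.998, 0.062, 0.0], [-0.0, 0.001, -1.0]]
ft_force: [1.0, -0.2, -0.6]
grip_width: -0.0001
```

Run:
```python
from h import *
for n in ['scene','side','wrist']: snap(n,n+'1.png')
a=load('scene1.png')['pixels'][130:300,100:320];b=load('side1.png')['pixels'][60:230,190:410]
cv2.imwrite('pics/c1.png',np.hstack([cv2.resize(a,(400,309)),cv2.resize(b,(400,309))]))
print(observe()['position'])
```

```text
[0.49778383 0.01679627 0.12173106]
```

View pics/c1.png

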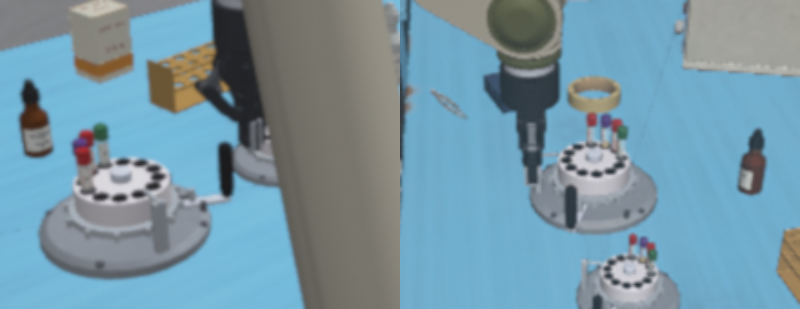

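View pics/wrist1.png

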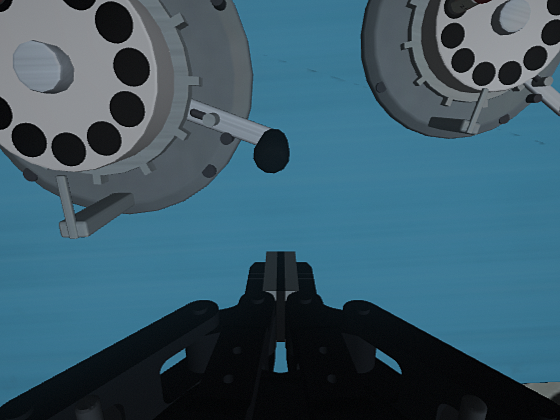

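The wrist view shows the shut fingers at column 281 in line with the handle top at (272,150). All tubes are on the far side. I'll check the handle position by casting a ray from this view.

Run:
```python
from h import *
w=load('wrist1.png');s,c=dark(w,(250,120,295,180),60);print(s,c)
print('top (z .096, upper part)',ray(w,272,148,.096),'foot',ray(w,268,155,.066))
T=observe();print(T['tool_rot'].T@(np.array([.500,.0160,.078])-T['position']),T['time_s'])
```

```text
[ 253  129   36   44 1215] [271.49135802 151.2872428 ]
top (z .096, upper part) [0.55289192 0.01729699 0.096     ] foot [0.54535932 0.02081551 0.066     ]
[ 0.0006726  -0.00236926  0.04372511] 3.3
```

Call:
jog_arm(dr=[[0,0,0],[0,0,0],[0,0,0],[0,0,0],[0,0,0],[0,0,0],[0,0,0],[0,0,0],[0,0,0],[0,0,0]], slide=[[0,0,0.02],[0,0,0.02],[0,0,0.004],[0,-0.01,0],[0,-0.01,0],[0,-0.01,0],[0,-0.01,0],[0,-0.01,0],[0,-0.01,0],[0,-0.01,0]], gripper=[-1,-1,-1,-1,-1,-1,-1,-1,-1,-1])

```text
time_s: 4.3
position: [0.5683, 0.0121, 0.0782]
tool_rot: [[-0.062, -0.998, -0.002], [-0.998, 0.062, -0.0], [0.0, 0.002, -1.0]]
ft_force: [-4.5, -3.4, 1.6]
grip_width: -0.0
```

Run:
```python
from h import *
snap('wrist','wrist2.png');s=observe();print(s['position'],s['ft_force'],s['time_s'])
```

```text
[0.56973888 0.01196133 0.07821598] [-3.15902647 -2.34824373  0.23140338] 4.35
```

View pics/wrist2.png

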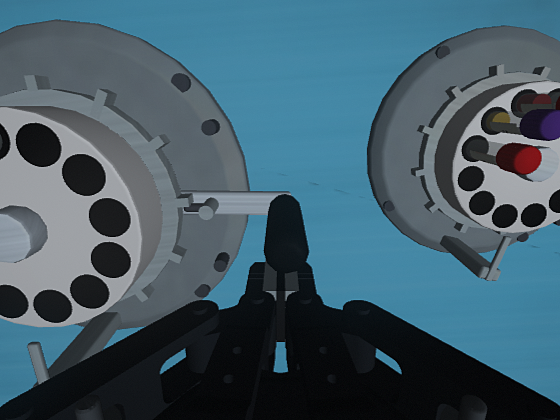

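The handle top sits against the finger faces at (287,225) and is being pushed, about 3 mm off centre. I'll carry on towards the stop.

Call:
jog_arm(dr=[[0,0,0],[0,0,0],[0,0,0],[0,0,0],[0,0,0],[0,0,0],[0,0,0],[0,0,0],[0,0,0],[0,0,0]], slide=[[0,-0.006,0],[0,-0.006,0],[0,-0.006,0],[0,-0.006,0],[0,-0.005,0],[0,-0.004,0],[0,-0.002,0],[0,-0.002,0],[0,-0.002,0],[0,0,0]], gripper=[-1,-1,-1,-1,-1,-1,-1,-1,-1,-1])

```text
time_s: 5.35
position: [0.6067, 0.0112, 0.0781]
tool_rot: [[-0.062, -0.998, -0.002], [-0.998, 0.062, 0.002], [-0.002, 0.002, -1.0]]
ft_force: [-5.3, 4.8, 1.3]
grip_width: -0.0001
```

Run:
```python
from h import *
snap('wrist','wrist3.png');s=observe();print(s['position'],s['ft_force'],s['time_s'])
```

```text
[0.60663157 0.01118708 0.07807157] [-5.48340286  4.04062086  0.47199499] 5.4
```

View pics/wrist3.png

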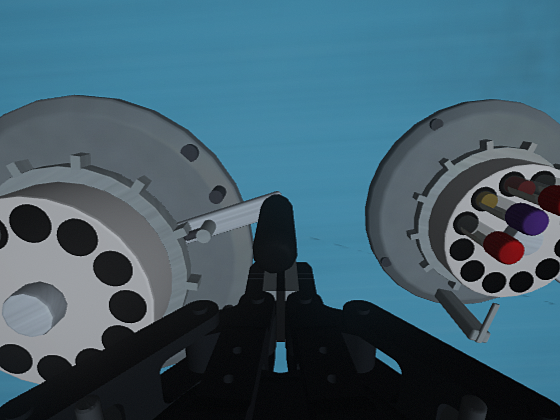

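Call:
jog_arm(dr=[[0,0,0],[0,0,0],[0,0,0],[0,0,0],[0,0,0],[0,0,0],[0,0,0],[0,0,0],[0,0,0],[0,0,0]], slide=[[0,-0.001,0],[0,-0.001,0],[0,-0.001,0],[0,-0.001,0],[0,-0.001,0],[0,-0.001,0],[0,-0.001,0],[0,-0.001,0],[0,0,0],[0,0,0]], gripper=[-1,-1,-1,-1,-1,-1,-1,-1,-1,-1])

```text
time_s: 6.4
position: [0.6144, 0.0109, 0.078]
tool_rot: [[-0.061, -0.998, -0.002], [-0.998, 0.061, 0.002], [-0.002, 0.002, -1.0]]
ft_force: [-6.3, 5.0, 1.3]
grip_width: -0.0
```

Call:
jog_arm(dr=[[0,0,0],[0,0,0],[0,0,0],[0,0,0],[0,0,0],[0,0,0],[0,0,0],[0,0,0],[0,0,0],[0,0,0]], slide=[[0,-0.001,0],[0,-0.001,0],[0,-0.001,0],[0,-0.001,0],[0,-0.001,0],[0,0,0],[0,0,0],[0,0,0],[0,0,0],[0,0,0]], gripper=[-1,-1,-1,-1,-1,-1,-1,-1,-1,-1])

```text
time_s: 7.4
position: [0.6161, 0.0112, 0.0779]
tool_rot: [[-0.061, -0.998, -0.011], [-0.998, 0.061, 0.003], [-0.003, 0.011, -1.0]]
ft_force: [-21.0, 6.1, 10.7]
grip_width: 0.0001
```

Run:
```python
from h import *
snap('wrist','wrist4.png');snap('side','side4.png');s=observe();print(s['position'],s['ft_force'],s['time_s'])
a=load('side4.png')['pixels'][60:230,190:410]
cv2.imwrite('pics/c4.png',np.hstack([cv2.resize(load('wrist4.png')['pixels'],(400,300)),cv2.resize(a,(388,300))]))
```

```text
[0.61602642 0.01123919 0.07789776] [-21.92730681   6.55789439   9.50734846] 7.5
```

View pics/c4.png

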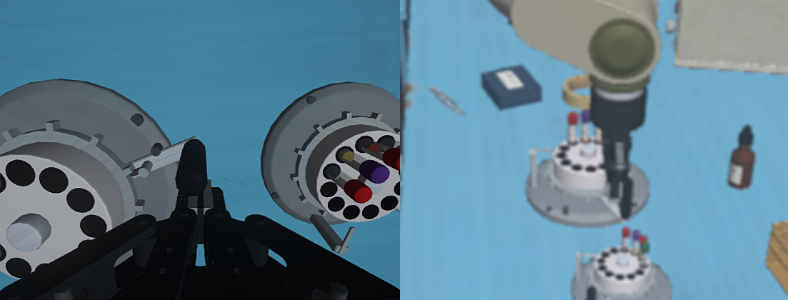

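The stop is reached: force jumped from 6 to 21 N and the TCP halted at x = 0.616. Retracting so the lever springs back.

Call:
jog_arm(dr=[[0,0,0],[0,0,0],[0,0,0],[0,0,0],[0,0,0],[0,0,0],[0,0,0],[0,0,0],[0,0,0],[0,0,0]], slide=[[0,0.01,0],[0,0.015,0],[0,0.015,0],[0,0.015,0],[0,0.015,0],[0,0.015,0],[0,0.015,0],[0,0.01,0],[0,0.008,0],[0,0,0]], gripper=[-1,-1,-1,-1,-1,-1,-1,-1,-1,-1])

```text
time_s: 8.5
position: [0.502, 0.0166, 0.0785]
tool_rot: [[-0.062, -0.998, 0.0], [-0.998, 0.062, 0.0], [-0.0, -0.0, -1.0]]
ft_force: [-0.5, 0.3, -0.6]
grip_width: 0.0001
```

Run:
```python
from h import *
d=snap('wrist','wrist5.png');e=snap('side','side5.png');s=observe();print(s['position'],s['ft_force'],s['time_s'])
print(dark(e,(270,155,310,195)),dark(load('side0.png'),(270,155,310,195)))
a=e['pixels'][60:230,190:410]
cv2.imwrite('pics/c5.png',np.hstack([cv2.resize(d['pixels'],(400,300)),cv2.resize(a,(388,300))]))
```

```text
[0.50290798 0.01636438 0.07851242] [ 0.43305055 -0.34099311 -0.74221438] 8.6
(array([281, 163,   6,  22, 101]), array([283.23762376, 173.04950495])) (array([281, 163,   6,  22, 104]), array([283.35576923, 173.25961538]))
```

View pics/c5.png

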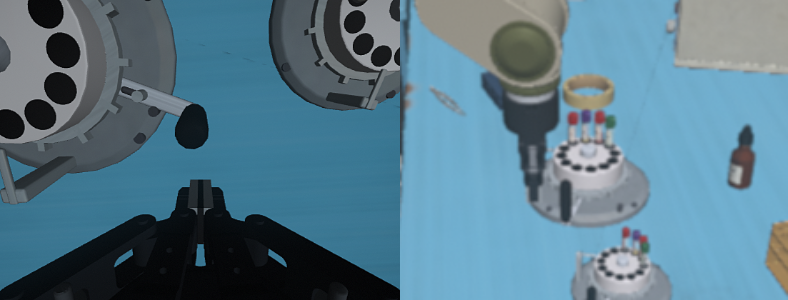

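The lever is back at its starting pixel (283.2,173.0) and the tubes have moved about one place. Second stroke.

Call:
jog_arm(dr=[[0,0,0],[0,0,0],[0,0,0],[0,0,0],[0,0,0],[0,0,0],[0,0,0],[0,0,0],[0,0,0],[0,0,0]], slide=[[0,-0.01,0],[0,-0.01,0],[0,-0.01,0],[0,-0.01,0],[0,-0.01,0],[0,-0.01,0],[0,-0.01,0],[0,-0.01,0],[0,-0.01,0],[0,-0.01,0]], gripper=[-1,-1,-1,-1,-1,-1,-1,-1,-1,-1])

```text
time_s: 9.6
position: [0.6019, 0.0112, 0.078]
tool_rot: [[-0.062, -0.998, -0.003], [-0.998, 0.062, 0.002], [-0.002, 0.003, -1.0]]
ft_force: [-6.0, 5.4, 1.1]
grip_width: 0.0002
```

Call:
jog_arm(dr=[[0,0,0],[0,0,0],[0,0,0],[0,0,0],[0,0,0],[0,0,0],[0,0,0],[0,0,0],[0,0,0],[0,0,0]], slide=[[0,-0.004,0],[0,-0.003,0],[0,-0.002,0],[0,-0.002,0],[0,-0.002,0],[0,-0.001,0],[0,-0.001,0],[0,-0.001,0],[0,0,0],[0,0,0]], gripper=[-1,-1,-1,-1,-1,-1,-1,-1,-1,-1])

```text
time_s: 10.6
position: [0.6155, 0.011, 0.0778]
tool_rot: [[-0.061, -0.998, -0.008], [-0.998, 0.061, 0.003], [-0.002, 0.008, -1.0]]
ft_force: [-14.3, 5.8, 6.6]
grip_width: 0.0
```

At 14 N it is on the stop. I'll press 1.5 mm more to be sure, then retract.

Call:
jog_arm(dr=[[0,0,0],[0,0,0],[0,0,0],[0,0,0],[0,0,0],[0,0,0],[0,0,0],[0,0,0],[0,0,0],[0,0,0]], slide=[[0,-0.001,0],[0,-0.0005,0],[0,0,0],[0,0,0],[0,0,0],[0,0,0],[0,0,0],[0,0,0],[0,0,0],[0,0,0]], gripper=[-1,-1,-1,-1,-1,-1,-1,-1,-1,-1])

```text
time_s: 11.6
position: [0.6159, 0.0111, 0.0777]
tool_rot: [[-0.061, -0.998, -0.011], [-0.998, 0.061, 0.003], [-0.003, 0.011, -1.0]]
ft_force: [-19.5, 5.3, 9.3]
grip_width: -0.0002
```

Call:
jog_arm(dr=[[0,0,0],[0,0,0],[0,0,0],[0,0,0],[0,0,0],[0,0,0],[0,0,0],[0,0,0],[0,0,0],[0,0,0]], slide=[[0,0.01,0],[0,0.015,0],[0,0.015,0],[0,0.015,0],[0,0.015,0],[0,0.015,0],[0,0.015,0],[0,0.01,0],[0,0.008,0],[0,0,0]], gripper=[-1,-1,-1,-1,-1,-1,-1,-1,-1,-1])

```text
time_s: 12.6
position: [0.5015, 0.0166, 0.0785]
tool_rot: [[-0.062, -0.998, 0.0], [-0.998, 0.062, 0.0], [-0.0, -0.0, -1.0]]
ft_force: [-0.2, -0.4, 0.6]
grip_width: 0.0001
```

Run:
```python
from h import *
d=snap('wrist','wrist6.png');e=snap('side','side6.png');s=observe();print(s['position'],s['ft_force'],s['time_s'])
print(dark(e,(270,155,310,195)))
a=e['pixels'][60:230,190:410]
cv2.imwrite('pics/c6.png',np.hstack([cv2.resize(d['pixels'],(400,300)),cv2.resize(a,(388,300))]))
```

```text
[0.5023874  0.01641033 0.07847029] [0.26721302 0.59394594 0.44180364] 12.7
(array([281, 163,   6,  22, 101]), array([283.28712871, 173.13861386]))
```

View pics/c6.png

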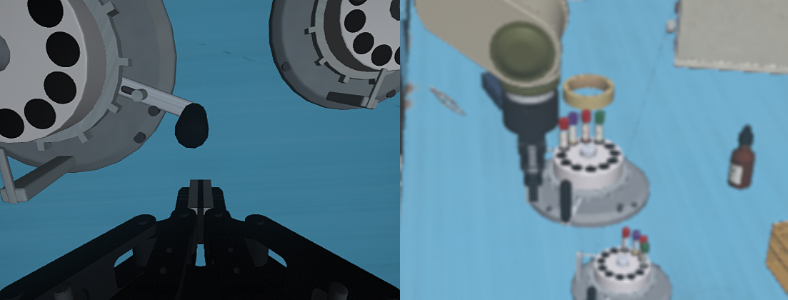

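The lever is at rest again and the tubes have moved on a second place, with the leading tube now behind-left at (564,125) in the right-hand half. Third stroke.

Call:
jog_arm(dr=[[0,0,0],[0,0,0],[0,0,0],[0,0,0],[0,0,0],[0,0,0],[0,0,0],[0,0,0],[0,0,0],[0,0,0]], slide=[[0,-0.01,0],[0,-0.01,0],[0,-0.01,0],[0,-0.01,0],[0,-0.01,0],[0,-0.01,0],[0,-0.01,0],[0,-0.01,0],[0,-0.01,0],[0,-0.01,0]], gripper=[-1,-1,-1,-1,-1,-1,-1,-1,-1,-1])

```text
time_s: 13.7
position: [0.6014, 0.0112, 0.078]
tool_rot: [[-0.062, -0.998, -0.003], [-0.998, 0.062, 0.002], [-0.002, 0.003, -1.0]]
ft_force: [-5.4, 4.8, 0.8]
grip_width: -0.0001
```

Call:
jog_arm(dr=[[0,0,0],[0,0,0],[0,0,0],[0,0,0],[0,0,0],[0,0,0],[0,0,0],[0,0,0],[0,0,0],[0,0,0]], slide=[[0,-0.004,0],[0,-0.003,0],[0,-0.002,0],[0,-0.002,0],[0,-0.002,0],[0,-0.001,0],[0,-0.001,0],[0,-0.001,0],[0,-0.001,0],[0,0,0]], gripper=[-1,-1,-1,-1,-1,-1,-1,-1,-1,-1])

```text
time_s: 14.7
position: [0.6156, 0.0111, 0.0777]
tool_rot: [[-0.061, -0.998, -0.009], [-0.998, 0.061, 0.003], [-0.002, 0.009, -1.0]]
ft_force: [-15.8, 5.1, 7.2]
grip_width: 0.0001
```

Call:
jog_arm(dr=[[0,0,0],[0,0,0],[0,0,0],[0,0,0],[0,0,0],[0,0,0],[0,0,0],[0,0,0],[0,0,0],[0,0,0]], slide=[[0,-0.001,0],[0,0,0],[0,0,0],[0,0,0],[0,0,0],[0,0,0],[0,0,0],[0,0,0],[0,0,0],[0,0,0]], gripper=[-1,-1,-1,-1,-1,-1,-1,-1,-1,-1])

```text
time_s: 15.7
position: [0.6159, 0.0112, 0.0777]
tool_rot: [[-0.061, -0.998, -0.011], [-0.998, 0.061, 0.003], [-0.003, 0.011, -1.0]]
ft_force: [-19.2, 5.5, 9.6]
grip_width: -0.0001
```

Call:
jog_arm(dr=[[0,0,0],[0,0,0],[0,0,0],[0,0,0],[0,0,0],[0,0,0],[0,0,0],[0,0,0],[0,0,0],[0,0,0]], slide=[[0,0.01,0],[0,0.015,0],[0,0.015,0],[0,0.015,0],[0,0.015,0],[0,0.015,0],[0,0.015,0],[0,0.015,0],[0,0.01,0],[0,0,0]], gripper=[-1,-1,-1,-1,-1,-1,-1,-1,-1,-1])

```text
time_s: 16.7
position: [0.4945, 0.0171, 0.0785]
tool_rot: [[-0.062, -0.998, 0.0], [-0.998, 0.062, 0.0], [-0.0, -0.0, -1.0]]
ft_force: [0.4, -0.4, 0.1]
grip_width: -0.0002
```

Run:
```python
from h import *
d=snap('wrist','wrist7.png');e=snap('side','side7.png');s=observe();print(s['position'],s['ft_force'],s['time_s'])
print(dark(e,(270,155,310,195)))
a=e['pixels'][60:230,190:410]
cv2.imwrite('pics/c7.png',np.hstack([cv2.resize(d['pixels'],(400,300)),cv2.resize(a,(388,300))]))
```

```text
[0.4956429  0.01683774 0.07852857] [-0.4062313  -0.45996244 -0.22039779] 16.8
(array([281, 163,   6,  22,  99]), array([283.23232323, 173.12121212]))
```

View pics/c7.png

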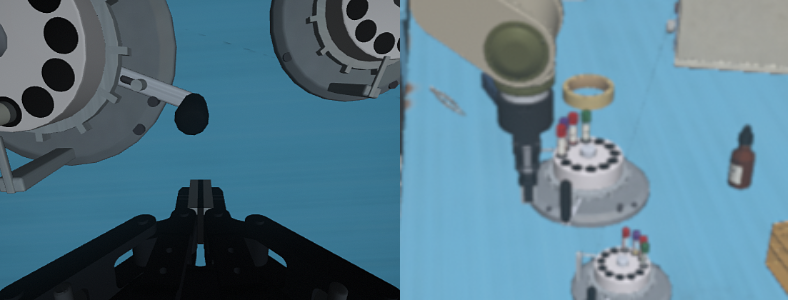

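The lever is at rest and the leading tube is at the pointer side. I'll raise the arm and check the carousel angle.

Call:
jog_arm(dr=[[0,0,0],[0,0,0],[0,0,0],[0,0,0],[0,0,0],[0,0,0],[0,0,0],[0,0,0],[0,0,0],[0,0,0]], slide=[[0,0.01,0],[0,0.01,0],[0,0,-0.02],[0,0,-0.025],[0,0,-0.025],[0,0,-0.025],[0,0,-0.025],[0,0,-0.02],[0,0,0],[0,0,0]], gripper=[-1,-1,-1,-1,-1,-1,-1,-1,-1,-1])

```text
time_s: 17.8
position: [0.4742, 0.0183, 0.2178]
tool_rot: [[-0.062, -0.998, -0.0], [-0.998, 0.062, 0.0], [-0.0, 0.0, -1.0]]
ft_force: [0.3, -1.2, 0.4]
grip_width: -0.0001
```

Run:
```python
from h import *
e=snap('side','side8.png');s=observe();print(s['position'],s['ft_force'],s['time_s'])
a=snap('scene','scene8.png')
print(dark(e,(270,155,310,195)))
# cap positions: red/green masks in both side pics, rays at cap centre height ~.112
C=np.array([.5977,.128])
for n in ['side0.png','side8.png']:
    d=load(n);r=d['pixels'][110:160,265:330];h=cv2.cvtColor(r,cv2.COLOR_BGR2HSV)
    for nm,m in [('green',(h[...,0]>50)&(h[...,0]<90)&(h[...,1]>60)&(h[...,2]<170)),('red',((h[...,0]<8)|(h[...,0]>170))&(h[...,1]>110))]:
        k,l,st,c=cv2.connectedComponentsWithStats(m.astype(np.uint8))
        for i in range(1,k):
            if st[i,4]>5:
                X=ray(d,c[i][0]+265,c[i][1]+110,.112)[:2]-C;print(n,nm,st[i,4],np.hypot(*X).round(4),np.degrees(np.arctan2(X[1],X[0])).round(1))
cv2.imwrite('pics/c8.png',np.hstack([cv2.resize(a['pixels'][180:290,110:310],(400,220)),cv2.resize(e['pixels'][90:330,230:400],(156,220))]))
```

```text
[0.47404461 0.01831212 0.21731339] [-0.07221527 -0.07002995 -0.18330606] 17.85
(array([281, 163,   5,  22,  97]), array([283.18556701, 173.21649485]))
side0.png green 31 0.0396 -2.1
side0.png red 18 0.0415 89.9
side0.png red 16 0.0417 35.0
side8.png green 30 0.0411 90.1
side8.png red 23 0.0433 118.5
side8.png red 23 0.0421 173.8
```

View pics/c8.png

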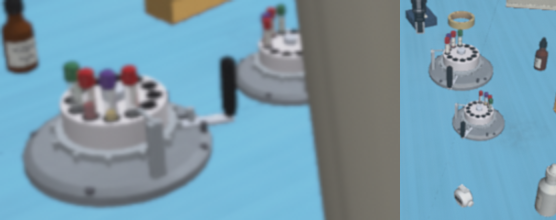

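```bash
python3 -c "
from h import *
print(env.close_job())"
```

```text
the job is handed in; nothing more can be done
None
```

I gave the feed lever of the larger carousel three full strokes with the shut fingers pushing the handle, then raised the arm clear and handed the job in. The last reading before hand-in was at 17.85 s, well under the 40 s limit.

- **End stop:** each stroke ended against the stop. The pushing force rose from about 6 N to 19–21 N, and the tool halted at x = 0.616 every time.
- **Lever return:** after each stroke the handle came back to within about 0.2 px of its starting place in the side view.
- **Carousel angle:** the tube caps gave 92°, 84° and 84° of turn. That is about 87° on average against the intended 90°. The spread comes from coarse pixels (roughly 2.5° each), and one place more or less would show as 30°. The 84° readings are inside the 8° tolerance but not tightly so. The leading tube stands at the pointer.
- **Contact and counter:** the tool force read about 0 N after the last retreat. The tally counter was never approached. The side view shows it still standing, though I did not measure its position again.

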